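# Hold a copper casket lid in the hinge jig for pinning

### The arm

A 7-joint arm with a two-finger parallel gripper is mounted at the origin on the work surface. World frame = base frame: x ahead of the robot, y to its left, z up, the work surface at z = 0. Lengths are in m, angles in rad, forces in N, time in s.
With the tool pointing down it reaches from about 0.425 to 0.875 m from the base axis. Payload 4.7 kg.
Tool frame: the origin (TCP) lies at the very end of the fingers, on their centre line; the grasp point (between the pads) lies 19 mm behind it; z points along the fingers, y is the line along which they close (so a half turn about z gives the same grasp; the last joint's range is limited). The gripper opens to 87 mm and grips with 3 to 60 N. Pads are 19 mm wide; open, the fingers measure 117 mm over their backs; the gripper's body (75 mm by 190 mm) begins 51 mm behind the grasp point.
Start: joints at [1.267, 0.321, -0.07, 1.45, 0.023, 1.371, -0.057], TCP at [0.203, -0.617, 0.195] pointing down, gripper open.
Joint ranges: [-2.86, 2.86], [-0.3, 2.09], [-1.38, 1.24], [0.06, 2.45], [-1.56, 4.7], [0.09, 2.05], [-2.69, 2.69]. Speed limits (rad/s): [2.57, 2.57, 3.14, 3.14, 3.14, 3.14, 3.14].

### API

Orientations are given as a rotation vector (axis times angle).
In Python, from bench import ctrl, vision gives the robot as it stands.
- The arm moves only by the tool jog_arm, never from a script. Its argument "increments" is a list of rows, each an object of numbers: "tx", "ty", "tz": the shift along the tool's x, y, z in mm; "wx", "wy", "wz": the turn, a rotation vector about the tool's x, y, z in rad; "gripper": the opening, from 0 (shut) to 1 (fully open). In form: [{"tx": .., "ty": .., "tz": .., "wx": .., "wy": .., "wz": .., "gripper": ..}, ...]. A call has exactly 5 rows; each row is the pose to reach, as a shift and turn from the pose commanded when the call began, along the tool's axes at that moment; what a row does not reach only later rows make up. A row lasts 1/12 s, in which the tool goes at most 41.7 mm and 7.16 degrees, less where a joint would pass 70% of its speed; a pose out of reach is approached as far as the arm can. A call with a gripper value outside its range is refused whole. The fingers move at their own pace and stop on an object; "grip_force" is the grip in N (left out, the last holds). Time passes only in rows, so rows that repeat a pose let the fingers close, or fill a call up. It gives the time, the measured TCP pose, the force, the opening and the grip force at its end, in the units of the state.
- ctrl.get_state(): the state, without advancing time (a new reading comes with each control period).
- vision.get_image(name): name is "scene" or "top" or "wrist"; returns a dict with "color" (384x512x3 uint8, blue, green, red), "fx", "fy", "cx", "cy" (pixels), "extrinsics" (4x4, takes a point from world to camera coordinates). Camera axes: x right, y down, z forward; pixel columns grow to the right and rows downward; lengths in m; the calibration is good to about 2 mm. A picture is of the moment at which its call begins. There is no depth.
- ctrl.close_job(): hands the job in; it is judged then, once.
Trained networks look in the newest picture that a camera, given by its name, has taken for a name from the list of things; names that differ only in an ending like _2 or _b are one class to them, and where a whole thing is asked for, a point or a joint stands for the part that bears it (a point fixed in the world has none). Each returns a list of dicts, best first, with "conf" (0 to 1); they miss things now and then, are a little off and sometimes report something else, mostly with a low value. They report only what shows in the picture. A call takes as long as a camera call. They do not tell look-alikes from the thing itself.
- vision.spot_in(camera, thing): "bbox" ([left, top, right, bottom] in pixels, round what is visible of it).
The state is a dict: "time": time; "joint_positions": joint angles; "qd": joint speeds; "joint_torque": joint torques, N m; "position": TCP position; "tool_rot": TCP orientation; "ft_force": force on the tool from outside, world axes, zero at the start; "torque": the same for the moment, N m; "grip_width": opening from 0.0 (shut) to 1.0 (fully open); "grip_force": force on a finger pad.
Only numpy, scipy, OpenCV 4.12 (cv2) and the standard library are available. Lean on these libraries where they do the work, as an engineer would, in place of code of your own. Each camera call takes 0.05 s, during which the arm holds its last target. There are 200 camera calls.

### The job

Pick up the small copper casket lid and set it flat on the steel jig plate with its hinge knuckle in the gap of the sprung fork, then slide it squarely against the fork and press with a steady 10 N or so, so that the pointer on the fork stands between the two dark lines on the plate. Keep pressing: finish while holding it there so that the metalworker can drive the hinge pin. Press gently, never hard enough to drive the spring to its end, and leave the dish, goblet and jar where they are.

Things in the scene. Friction and masses are not known exactly. Their poses are not given: they have to be found in the camera images.
- lid: Loose copper casket lid, 0.24 to 0.42 kg, flat on the bench, knob up. Skirt 70 (x) x 90 (y) x 16 mm high, a 54 x 74 mm step up to 22 mm, and in the middle a block knob 30 (x) x 16 (y) mm, 22 to 60 mm high, to pinch from above across its y. A hinge knuckle (18 mm long in y, 10 mm thick) sticks out 10 mm from the middle of its +x long edge. Origin: centre of the underside; z up
- knob (a point): Pinch point in the knob, 44 mm above the lid's underside at the lid's centre; same axes as the lid
- knuckle (a point): Centre of the lid's hinge knuckle, on the lid's x axis, 40 mm from its centre (5 mm beyond the edge) and 8 mm above its underside; same axes as the lid
- jig: Fixed steel jig: plate 210 (x) x 150 (y) mm, top 12 mm above the bench, with a spring housing 42 mm high at its +x end. Origin: centre of the plate's underside; +x is the pressing direction, away from the robot. The lid goes on the open plate on the fork's -x side. Two dark lines on the plate near its +y edge mark the band (spring travel 6 and 14 mm)
- fork (a point): Dark steel fork on the jig's spring, sliding along the jig's x: two lugs 36 mm wide, tops 40 mm above the bench, with a gap 28 mm wide, 15 mm deep, for the knuckle. Origin: middle of the gap in the plane of the lugs' front faces, 12 mm above the bench; axes as the jig. Unpressed, it is 30 mm to +x of the jig's origin. A bright pointer at its +y end moves past the plate's lines
- slide (a joint): Travel of the fork against its spring, m: 0 unpressed, growing as it is pushed towards the jig's +x, end stop at 0.022. Spring 1 N per mm with no preload (10 mm = 10 N), little friction
- dish: White plate, 160 mm across and 20 mm high, loose bystander; origin: centre of its underside
- goblet: Copper goblet, 104 mm at its widest and 142 mm high, loose bystander; origin: centre of its underside
- jar: Small clear jar with a screw cap, 60 mm across and 55 mm high, loose bystander; origin: centre of its underside
Mind the look-alikes: they are no part of the job. Leave any green or turquoise look-alike of the lid alone.

How it is judged:
By the outcome, as a careful person would: the job done as asked, in the order asked, and still so for the second after the job is handed in, while the arm keeps its last pose, push and grip.
It also fails if it takes over 38 s, if anything falls off the work surface, if the arm or the gripper's body presses on something with over 40 N, if the wrist force passes 120 N, or if a joint passes its speed limit or range.

## Working session

There is one attempt and no reset: what is moved stays moved. The work goes in short steps, Python scripts to look and compute and a tool call to move; the robot and the scene stay as the last step left them, time stands still between calls to the robot, and variables do not carry over. Pictures are saved under pics/ and viewed, at most 10 in all, crops included, and the job is handed in when it is done.

Besides the shell and the picture viewer there is one more tool, called as name([rows], argument=value, ...), one row to a line, values as JSON. jog_arm: Moves the arm, as the interface text tells. Its arguments: {"type":"object","properties":{"increments":{"type":"array"},"grip_force":{"type":"number"}},"required":["increments"]}

```bash
mkdir -p pics; ls; python3 - <<'E'
from bench import ctrl, vision
import cv2,numpy as np
s=ctrl.get_state();print(s)
for n in("scene","top"):
    im=vision.get_image(n);cv2.imwrite(f"pics/{n}0.png",im["color"])
    print(n,im["fx"],im["fy"],im["cx"],im["cy"],np.round(im["extrinsics"],4).tolist())
    for t in("lid","jig","fork","knob","knuckle","jar"):
        print(t,[(np.round(d["bbox"]).tolist(),round(d["conf"],2)) for d in vision.spot_in(n,t)][:3])
print(ctrl.get_state()["time"])
E
```

```text
pics
{'time': 0.0, 'joint_positions': array([ 1.2671236 ,  0.32180375, -0.07002526,  1.4516752 ,  0.02260181,
        1.37075747, -0.05690208]), 'qd': array([-1.43733598e-03,  5.24853331e-04,  2.89149828e-04, -8.47541701e-05,
       -3.27953694e-04, -8.11839947e-04,  1.61142611e-04]), 'joint_torque': array([-4.50955504e-04, -4.91294968e+01, -4.04618857e-01, -3.12530065e+01,
       -6.41140994e-02,  4.37477406e-02,  2.22870767e-04]), 'position': array([ 0.2028234 , -0.61692489,  0.19407347]), 'tool_rot': array([-3.10023848e+00, -4.96729150e-01,  6.42138399e-04]), 'ft_force': array([ 0.05493514,  1.45827443, -1.01920727]), 'torque': array([-0.00205541, -0.00786819,  0.0377385 ]), 'grip_force': 0.0, 'grip_width': 0.9989404235148683}
scene 498.7813470345118 498.7813470345118 249.787228110911 192.93516343316452 [[-0.5303, 0.8478, 0.0013, 0.2257], [0.6066, 0.3804, -0.6981, -0.2947], [-0.5924, -0.3694, -0.716, 1.8649], [0.0, 0.0, 0.0, 1.0]]
lid [([304.0, 213.0, 339.0, 238.0], 0.77), ([355.0, 222.0, 391.0, 250.0], 0.71), ([309.0, 256.0, 347.0, 291.0], 0.71)]
jig [([191.0, 168.0, 269.0, 227.0
[... 341 characters left out ...]
p 354.71234944478886 354.71234944478886 259.242941482315 197.55081054209052 [[0.0171, -0.9998, -0.0081, 0.0571], [-0.9854, -0.0154, -0.1696, 0.5373], [0.1694, 0.0109, -0.9855, 0.8992], [0.0, 0.0, 0.0, 1.0]]
lid [([163.0, 258.0, 201.0, 293.0], 0.95), ([110.0, 218.0, 151.0, 255.0], 0.8), ([215.0, 164.0, 245.0, 188.0], 0.76)]
jig [([258.0, 170.0, 316.0, 253.0], 0.82)]
fork [([267.0, 176.0, 311.0, 198.0], 0.72)]
knob [([133.0, 160.0, 170.0, 184.0], 0.9), ([110.0, 218.0, 149.0, 254.0], 0.66), ([161.0, 258.0, 202.0, 292.0], 0.65)]
knuckle [([136.0, 153.0, 168.0, 184.0], 0.96), ([162.0, 206.0, 198.0, 237.0], 0.77), ([104.0, 220.0, 151.0, 256.0], 0.73)]
jar [([188.0, 122.0, 209.0, 147.0], 0.58)]
0.7
```

```bash
python3 - <<'E'
import cv2
t=cv2.imread("pics/top0.png");cv2.imwrite("pics/top0c.png",cv2.resize(t[100:310,70:340],None,fx=2.8,fy=2.8,interpolation=cv2.INTER_CUBIC))
E
```

```text
(no output)
```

View pics/top0c.png

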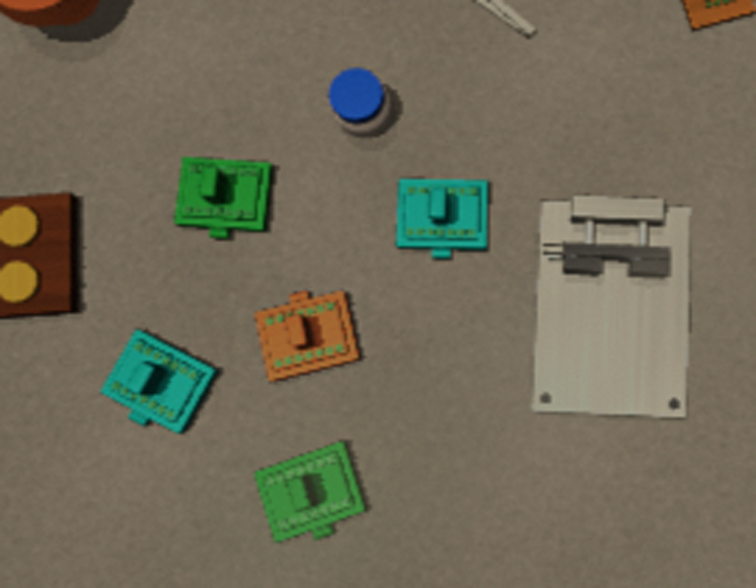

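View pics/scene0.png

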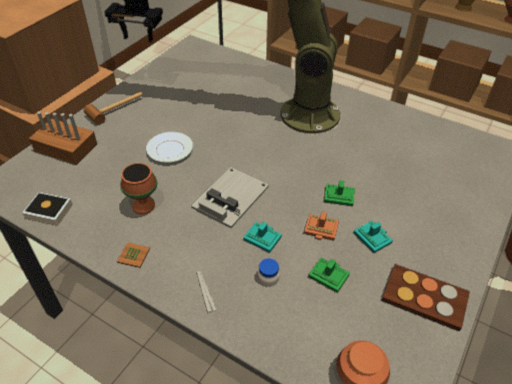

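```bash
cat >h.py <<'E'
from bench import ctrl, vision
import cv2,numpy as np
from scipy.spatial.transform import Rotation as R
def w(im,uv,z):
    uv=np.atleast_2d(uv).astype(float);E=im["extrinsics"];Rm=E[:3,:3];c=-Rm.T@E[:3,3]
    d=np.c_[(uv[:,0]-im["cx"])/im["fx"],(uv[:,1]-im["cy"])/im["fy"],np.ones(len(uv))]@Rm
    return c+d*((z-c[2])/d[:,2])[:,None]
def px(im,P):
    q=np.atleast_2d(P)@im["extrinsics"][:3,:3].T+im["extrinsics"][:3,3]
    return np.c_[q[:,0]/q[:,2]*im["fx"]+im["cx"],q[:,1]/q[:,2]*im["fy"]+im["cy"]]
def st():
    s=ctrl.get_state();M=R.from_rotvec(s["tool_rot"]).as_matrix()
    print("t",s["time"],"p",np.round(s["position"],4),"\n",np.round(M,4),"\nF",np.round(s["ft_force"],2),"w",s["grip_width"],s["grip_force"]);return s,M
E
python3 - <<'E'
from h import *
im=vision.get_image("top");f=lambda a:np.array(a)/2.8+[70,100]
L=w(im,f([[254,313],[345,291],[360,359],[272,382]]),.016);print("lid",np.round(L,4).tolist(),L.mean(0),
 [np.linalg.norm(L[i]-L[i-1]) for i in range(4)])
d=(L[0]-L[3]+L[1]-L[2]);print("yaw",np.arctan2(d[1],d[0]))
k=w(im,f([[301,298]]),.013);print("knuckle tip",k)
J=w(im,f([[541,202],[691,207],[687,417],[533,411]]),.012);print("jig",np.round(J,4).tolist(),J.mean(0),[np.linalg.norm(J[i]-J[i-1]) for i in range(4)])
d=(J[0]-J[3]+J[1]-J[2]);print("yaw",np.arctan2(d[1],d[0]))
d=(J[0]-J[1]+J[3]-J[2]);print("yaw y",np.arctan2(-d[0],d[1]))
st()
E
```

```text
lid [[0.4977, 0.3354, 0.016], [0.5209, 0.2473, 0.016], [0.4544, 0.2295, 0.016], [0.4308, 0.3136, 0.016]] [0.47594873 0.28144051 0.016     ] [np.float64(0.07031281106881057), np.float64(0.09107247148024188), np.float64(0.06876674491707312), np.float64(0.08738367722031172)]
yaw 0.28857459912388983
knuckle tip [[0.51365872 0.29088142 0.013     ]]
jig [[0.6144, 0.0564, 0.012], [0.6116, -0.0932, 0.012], [0.4042, -0.0872, 0.012], [0.4074, 0.061, 0.012]] [ 0.50940332 -0.01574871  0.012     ] [np.float64(0.20705925388337418), np.float64(0.14959869978689683), np.float64(0.2074553308825843), np.float64(0.14817910391734185)]
yaw -0.025483959470005688
yaw y -0.020467923782902287
t 0.75 p [ 0.2031 -0.6175  0.1952] 
 [[ 9.499e-01  3.125e-01  0.000e+00]
 [ 3.125e-01 -9.499e-01 -2.000e-04]
 [-0.000e+00  1.000e-04 -1.000e+00]] 
F [ 0.32 -0.33 -0.55] w 1.0021211268131813 0.0
```

jog_arm([
  {"tx": 38,"ty": -13,"gripper": 1},
  {"tx": 76,"ty": -26,"gripper": 1},
  {"tx": 114,"ty": -38,"gripper": 1},
  {"tx": 152,"ty": -51,"gripper": 1},
  {"tx": 190,"ty": -64,"gripper": 1},
])

```text
validation failed for argument at $.in...
```

jog_arm([
  {"tx": 38,"ty": -13,"tz": 0,"wx": 0,"wy": 0,"wz": 0,"gripper": 1},
  {"tx": 76,"ty": -26,"tz": 0,"wx": 0,"wy": 0,"wz": 0,"gripper": 1},
  {"tx": 114,"ty": -38,"tz": 0,"wx": 0,"wy": 0,"wz": 0,"gripper": 1},
  {"tx": 152,"ty": -51,"tz": 0,"wx": 0,"wy": 0,"wz": 0,"gripper": 1},
  {"tx": 190,"ty": -64,"tz": 0,"wx": 0,"wy": 0,"wz": 0,"gripper": 1},
])

```text
time: 1.17
position: [0.3648, -0.4961, 0.1954]
tool_rot: [3.102, 0.496, 0.0]
ft_force: [0.5, -0.2, -0.4]
grip_width: 1.002
grip_force: 0.0
```

jog_arm([
  {"tx": 33,"ty": -24,"tz": 0,"wx": 0,"wy": 0,"wz": 0,"gripper": 1},
  {"tx": 65,"ty": -49,"tz": 0,"wx": 0,"wy": 0,"wz": 0,"gripper": 1},
  {"tx": 98,"ty": -73,"tz": 0,"wx": 0,"wy": 0,"wz": 0,"gripper": 1},
  {"tx": 131,"ty": -98,"tz": 0,"wx": 0,"wy": 0,"wz": 0,"gripper": 1},
  {"tx": 163,"ty": -122,"tz": 0,"wx": 0,"wy": 0,"wz": 0,"gripper": 1},
])

```text
time: 1.58
position: [0.4813, -0.3285, 0.1955]
tool_rot: [3.101, 0.497, 0.001]
ft_force: [-0.0, 0.8, 0.2]
grip_width: 0.999
grip_force: 0.0
```

jog_arm([
  {"tx": 27,"ty": -31,"tz": 0,"wx": 0,"wy": 0,"wz": 0,"gripper": 1},
  {"tx": 54,"ty": -62,"tz": 0,"wx": 0,"wy": 0,"wz": 0,"gripper": 1},
  {"tx": 81,"ty": -93,"tz": 0,"wx": 0,"wy": 0,"wz": 0,"gripper": 1},
  {"tx": 108,"ty": -124,"tz": 0,"wx": 0,"wy": 0,"wz": 0,"gripper": 1},
  {"tx": 135,"ty": -155,"tz": 0,"wx": 0,"wy": 0,"wz": 0,"gripper": 1},
])

```text
time: 2.0
position: [0.5606, -0.1393, 0.1955]
tool_rot: [3.101, 0.497, 0.001]
ft_force: [0.7, -0.7, -0.2]
grip_width: 1.001
grip_force: 0.0
```

jog_arm([
  {"tx": 14,"ty": -37,"tz": 0,"wx": 0,"wy": 0,"wz": 0,"gripper": 1},
  {"tx": 29,"ty": -75,"tz": 0,"wx": 0,"wy": 0,"wz": 0,"gripper": 1},
  {"tx": 43,"ty": -112,"tz": 0,"wx": 0,"wy": 0,"wz": 0,"gripper": 1},
  {"tx": 58,"ty": -150,"tz": 0,"wx": 0,"wy": 0,"wz": 0,"gripper": 1},
  {"tx": 72,"ty": -187,"tz": 0,"wx": 0,"wy": 0,"wz": 0,"gripper": 1},
])

```text
time: 2.42
position: [0.57, 0.0611, 0.1955]
tool_rot: [3.102, 0.497, 0.001]
ft_force: [0.0, 0.5, -0.1]
grip_width: 1.001
grip_force: 0.0
```

jog_arm([
  {"tx": -3,"ty": -37,"tz": 0,"wx": 0,"wy": 0,"wz": 0,"gripper": 1},
  {"tx": -5,"ty": -73,"tz": 0,"wx": 0,"wy": 0,"wz": 0,"gripper": 1},
  {"tx": -8,"ty": -110,"tz": 0,"wx": 0,"wy": 0,"wz": 0,"gripper": 1},
  {"tx": -11,"ty": -147,"tz": 0,"wx": 0,"wy": 0,"wz": 0,"gripper": 1},
  {"tx": -13,"ty": -183,"tz": 0,"wx": 0,"wy": 0,"wz": 0,"gripper": 1},
])

```text
time: 2.83
position: [0.4995, 0.2305, 0.1954]
tool_rot: [3.102, 0.497, 0.001]
ft_force: [0.5, 1.5, 0.6]
grip_width: 0.998
grip_force: 0.0
```

jog_arm([
  {"tx": -3,"ty": -28,"tz": 0,"wx": 0,"wy": 0,"wz": 0.02,"gripper": 1},
  {"tx": -6.5,"ty": -55,"tz": 0,"wx": 0,"wy": 0,"wz": 0.04,"gripper": 1},
  {"tx": -6.5,"ty": -55,"tz": 0,"wx": 0,"wy": 0,"wz": 0.04,"gripper": 1},
  {"tx": -6.5,"ty": -55,"tz": 0,"wx": 0,"wy": 0,"wz": 0.04,"gripper": 1},
  {"tx": -6.5,"ty": -55,"tz": 0,"wx": 0,"wy": 0,"wz": 0.04,"gripper": 1},
])

```text
time: 3.25
position: [0.4777, 0.2782, 0.1951]
tool_rot: [3.11, 0.434, 0.0]
ft_force: [-0.1, -1.4, -0.9]
grip_width: 1.002
grip_force: 0.0
```

```bash
python3 - <<'E'
from h import *
im=vision.get_image("wrist");cv2.imwrite("pics/wrist1.png",im["color"])
np.savez("w1.npz",**im);st()
c=np.array([.476,.2814]);y=.278;u=np.array([np.cos(y),np.sin(y)]);v=np.array([-u[1],u[0]])
for a,b,z in((35,45,16),(35,-45,16),(-35,-45,16),(-35,45,16),(15,8,60),(-15,-8,60)):
    print(a,b,z,px(im,np.r_[c+u*a/1e3+v*b/1e3,z/1e3]).round(1))
E
```

```text
t 3.3 p [0.478  0.2776 0.195 ] 
 [[ 9.622e-01  2.724e-01  3.000e-04]
 [ 2.724e-01 -9.622e-01 -9.000e-04]
 [ 0.000e+00  1.000e-03 -1.000e+00]] 
F [ 0.46 -0.51 -0.15] w 0.9999408106584933 0.0
35 45 16 [[214.6 138.7]]
35 -45 16 [[287.6 138.6]]
-35 -45 16 [[286.1 193.2]]
-35 45 16 [[216.5 193.3]]
15 8 60 [[243.6 160.9]]
-15 -8 60 [[258.  187.1]]
```

View pics/wrist1.png

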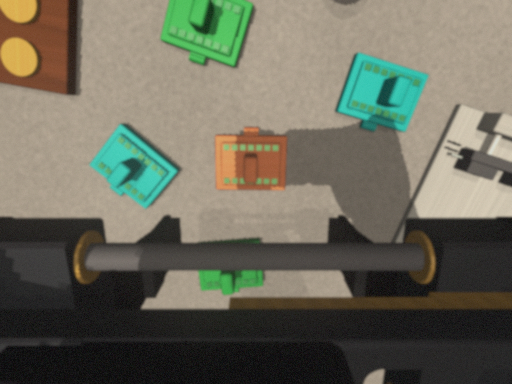

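```bash
python3 - <<'E'
from h import *
im=dict(np.load("w1.npz"));hsv=cv2.cvtColor(im["color"],cv2.COLOR_BGR2HSV)
m=cv2.inRange(hsv,(3,110,40),(16,255,255));m[:, :200]=0;m[:,300:]=0;m[:120]=0;m[200:]=0
n,l,s,c=cv2.connectedComponentsWithStats(cv2.morphologyEx(m,cv2.MORPH_CLOSE,np.ones((5,5))));print(s[1:])
k=1+np.argmax(s[1:,4]);b=(l==k)
r=np.where(b.sum(1)>45)[0];q=np.where(b.sum(0)>35)[0];print("rows",r.min(),r.max()+1,"cols",q.min(),q.max()+1)
kn=np.where(b[:r.min()-1].any(0))[0];print("knuckle cols",kn.min(),kn.max()+1)
uv=np.array([[q.min(),r.min()],[q.max()+1,r.min()],[q.max()+1,r.max()+1],[q.min(),r.max()+1]])-.5
for z in(.016,):
    P=w(im,uv,z);print(P.mean(0),[np.linalg.norm(P[i]-P[i-1]).round(4) for i in range(4)])
# edge tilt
for c0 in range(220,286,8):
    rr=np.where(b[:,c0])[0];print(c0,rr.min(),rr.max(),end='; ')
cs=b.astype(np.uint8)*255;print(cv2.minAreaRect(cv2.findContours(cv2.morphologyEx(cs,cv2.MORPH_OPEN,np.ones((25,25))),0,1)[0][0]))
E
```

```text
[[ 215  127   72   63 3403]]
rows 135 189 cols 216 286
knuckle cols 244 259
[0.48124419 0.28379503 0.016     ] [np.float64(0.0687), np.float64(0.0859), np.float64(0.0687), np.float64(0.0901)]
220 135 189; 228 135 189; 236 135 188; 244 128 188; 252 127 188; 260 135 189; 268 135 189; 276 136 189; 284 136 188; ((250.5, 164.0), (26.0, 69.0), 90.0)
```

jog_arm([
  {"tx": 1,"ty": -2,"tz": 30,"wx": 0,"wy": 0,"wz": 0,"gripper": 1},
  {"tx": 3,"ty": -4.5,"tz": 65,"wx": 0,"wy": 0,"wz": 0,"gripper": 1},
  {"tx": 3,"ty": -4.5,"tz": 100,"wx": 0,"wy": 0,"wz": 0,"gripper": 1},
  {"tx": 3,"ty": -4.5,"tz": 125,"wx": 0,"wy": 0,"wz": 0,"gripper": 1},
  {"tx": 3,"ty": -4.5,"tz": 135,"wx": 0,"wy": 0,"wz": 0,"gripper": 1},
])

```text
time: 3.72
position: [0.4773, 0.2807, 0.0559]
tool_rot: [3.109, 0.43, -0.01]
ft_force: [-0.7, -1.4, -0.3]
grip_width: 0.998
grip_force: 0.0
```

jog_arm([
  {"tx": 0,"ty": 0,"tz": 10,"wx": 0,"wy": 0,"wz": 0,"gripper": 0.6},
  {"tx": 0,"ty": 0,"tz": 18,"wx": 0,"wy": 0,"wz": 0,"gripper": 0.4},
  {"tx": 0,"ty": 0,"tz": 26,"wx": 0,"wy": 0,"wz": 0,"gripper": 0.4},
  {"tx": 0,"ty": 0,"tz": 32,"wx": 0,"wy": 0,"wz": 0,"gripper": 0.4},
  {"tx": 0,"ty": 0,"tz": 33,"wx": 0,"wy": 0,"wz": 0,"gripper": 0.4},
])

```text
time: 4.13
position: [0.4789, 0.284, 0.0268]
tool_rot: [3.111, 0.435, -0.0]
ft_force: [0.1, -0.4, -0.3]
grip_width: 0.708
grip_force: 0.0
```

```bash
python3 - <<'E'
from h import *
st()
im=vision.get_image("wrist");cv2.imwrite("pics/wrist2.png",im["color"])
E
```

```text
t 4.1333 p [0.4789 0.284  0.0268] 
 [[ 9.617e-01  2.741e-01 -0.000e+00]
 [ 2.741e-01 -9.617e-01 -2.000e-04]
 [-1.000e-04  2.000e-04 -1.000e+00]] 
F [ 0.15 -0.39 -0.34] w 0.7084460876927798 0.0
```

View pics/wrist2.png

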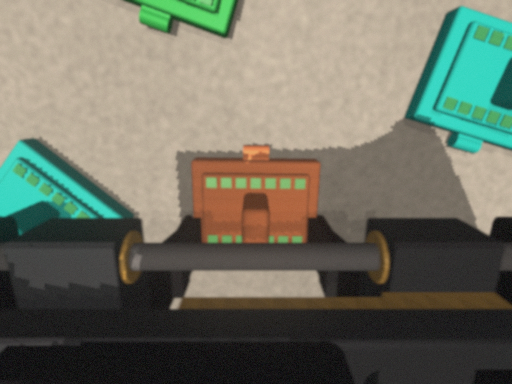

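jog_arm([
  {"tx": 0,"ty": 0,"tz": 0,"wx": 0,"wy": 0,"wz": 0,"gripper": 0},
  {"tx": 0,"ty": 0,"tz": 0,"wx": 0,"wy": 0,"wz": 0,"gripper": 0},
  {"tx": 0,"ty": 0,"tz": 0,"wx": 0,"wy": 0,"wz": 0,"gripper": 0},
  {"tx": 0,"ty": 0,"tz": 0,"wx": 0,"wy": 0,"wz": 0,"gripper": 0},
  {"tx": 0,"ty": 0,"tz": 0,"wx": 0,"wy": 0,"wz": 0,"gripper": 0},
], grip_force=40)

```text
time: 4.6
position: [0.479, 0.2843, 0.0274]
tool_rot: [3.111, 0.435, 0.001]
ft_force: [0.4, 0.7, -0.1]
grip_width: 0.276
grip_force: 0.0
```

jog_arm([
  {"tx": 0,"ty": 0,"tz": 0,"wx": 0,"wy": 0,"wz": 0,"gripper": 0},
  {"tx": 0,"ty": 0,"tz": 0,"wx": 0,"wy": 0,"wz": 0,"gripper": 0},
  {"tx": 0,"ty": 0,"tz": 0,"wx": 0,"wy": 0,"wz": 0,"gripper": 0},
  {"tx": 0,"ty": 0,"tz": 0,"wx": 0,"wy": 0,"wz": 0,"gripper": 0},
  {"tx": 0,"ty": 0,"tz": 0,"wx": 0,"wy": 0,"wz": 0,"gripper": 0},
], grip_force=40)

```text
time: 5.02
position: [0.479, 0.284, 0.0273]
tool_rot: [3.111, 0.435, 0.0]
ft_force: [0.4, -1.1, 2.8]
grip_width: 0.173
grip_force: 40.0
```

jog_arm([
  {"tx": 0,"ty": 0,"tz": -5,"wx": 0,"wy": 0,"wz": 0,"gripper": 0},
  {"tx": 0,"ty": 0,"tz": -20,"wx": 0,"wy": 0,"wz": 0,"gripper": 0},
  {"tx": 0,"ty": 0,"tz": -45,"wx": 0,"wy": 0,"wz": 0,"gripper": 0},
  {"tx": 0,"ty": 0,"tz": -70,"wx": 0,"wy": 0,"wz": 0,"gripper": 0},
  {"tx": 0,"ty": 0,"tz": -90,"wx": 0,"wy": 0,"wz": 0,"gripper": 0},
])

```text
time: 5.43
position: [0.4783, 0.2845, 0.1181]
tool_rot: [-3.111, -0.436, 0.001]
ft_force: [0.4, -0.1, -3.7]
grip_width: 0.181
grip_force: 40.0
```

jog_arm([
  {"tx": -5,"ty": 15,"tz": 0,"wx": 0,"wy": 0,"wz": 0,"gripper": 0},
  {"tx": -15,"ty": 45,"tz": 0,"wx": 0,"wy": 0,"wz": 0,"gripper": 0},
  {"tx": -27,"ty": 78,"tz": 0,"wx": 0,"wy": 0,"wz": 0,"gripper": 0},
  {"tx": -39,"ty": 110,"tz": 0,"wx": 0,"wy": 0,"wz": 0,"gripper": 0},
  {"tx": -50,"ty": 141,"tz": 0,"wx": 0,"wy": 0,"wz": 0,"gripper": 0},
])

```text
time: 5.85
position: [0.4681, 0.1333, 0.1165]
tool_rot: [3.111, 0.436, -0.002]
ft_force: [0.7, -0.2, -4.1]
grip_width: 0.171
grip_force: 40.0
```

jog_arm([
  {"tx": -12,"ty": 33,"tz": 0,"wx": 0,"wy": 0,"wz": 0.07,"gripper": 0},
  {"tx": -24,"ty": 66,"tz": 0,"wx": 0,"wy": 0,"wz": 0.15,"gripper": 0},
  {"tx": -36,"ty": 99,"tz": 0,"wx": 0,"wy": 0,"wz": 0.23,"gripper": 0},
  {"tx": -46,"ty": 126,"tz": 0,"wx": 0,"wy": 0,"wz": 0.28,"gripper": 0},
  {"tx": -51,"ty": 141,"tz": 0,"wx": 0,"wy": 0,"wz": 0.3,"gripper": 0},
])

```text
time: 6.27
position: [0.4576, -0.0187, 0.1165]
tool_rot: [3.14, -0.045, -0.003]
ft_force: [-0.6, -0.0, -3.7]
grip_width: 0.175
grip_force: 40.0
```

jog_arm([
  {"tx": 0,"ty": 0,"tz": 0,"wx": 0,"wy": 0,"wz": 0,"gripper": 0},
  {"tx": 0,"ty": 0,"tz": 0,"wx": 0,"wy": 0,"wz": 0,"gripper": 0},
  {"tx": 0,"ty": 0,"tz": 0,"wx": 0,"wy": 0,"wz": 0,"gripper": 0},
  {"tx": 0,"ty": 0,"tz": 0,"wx": 0,"wy": 0,"wz": 0,"gripper": 0},
  {"tx": 0,"ty": 0,"tz": 0,"wx": 0,"wy": 0,"wz": 0,"gripper": 0},
])

```text
time: 6.68
position: [0.4591, -0.013, 0.117]
tool_rot: [-3.141, 0.03, 0.0]
ft_force: [0.2, 0.0, -4.4]
grip_width: 0.175
grip_force: 40.0
```

```bash
python3 - <<'E'
from h import *
im=vision.get_image("wrist");cv2.imwrite("pics/wrist3.png",im["color"]);np.savez("w3.npz",**im)
t=vision.get_image("top");cv2.imwrite("pics/top3.png",t["color"])
st()
E
```

```text
t 6.7833 p [ 0.4591 -0.0136  0.1171] 
 [[ 9.998e-01 -2.000e-02 -1.000e-04]
 [-2.000e-02 -9.998e-01  1.000e-04]
 [-1.000e-04 -1.000e-04 -1.000e+00]] 
F [-0.02 -0.86 -3.97] w 0.17225230003234676 39.98232185840607
```

View pics/wrist3.png

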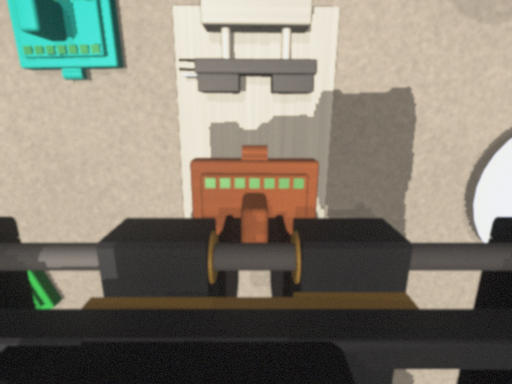

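```bash
python3 - <<'E'
from h import *
im=dict(np.load("w3.npz"))
i=cv2.imread("pics/wrist3.png");cv2.imwrite("pics/w3c.png",cv2.resize(i[30:215,160:350],None,fx=3,fy=3,interpolation=cv2.INTER_CUBIC))
print("cam",(-im["extrinsics"][:3,:3].T@im["extrinsics"][:3,3]).round(3))
print("bottom z12",w(im,[[199,92],[241,92],[270,92],[314,92]],.012).round(4).tolist())
print("top z40",w(im,[[199,73],[241,73],[270,73],[314,73]],.040).round(4).tolist())
print("plate edges",w(im,[[174,8],[180,140],[339,8],[333,88]],.012).round(4).tolist())
u=np.array([.9998,-.02]);v=np.array([.02,.9998]);c=np.array([.4591,-.0136])
zb=.117-.0268
for a,b,z in((35,45,16),(35,-45,16),(45,9,13),(45,-9,13)):
    print(a,b,px(im,np.r_[c+u*a/1e3+v*b/1e3,zb+z/1e3]).round(1))
E
```

```text
cam [ 0.53  -0.014  0.305]
bottom z12 [[0.5453, 0.0372, 0.012], [0.5445, -0.0025, 0.012], [0.5439, -0.0298, 0.012], [0.5431, -0.0714, 0.012]]
top z40 [[0.559, 0.0312, 0.04], [0.5583, -0.0041, 0.04], [0.5578, -0.0285, 0.04], [0.557, -0.0654, 0.04]]
plate edges [[0.6162, 0.0544, 0.012], [0.5007, 0.059, 0.012], [0.6133, -0.0911, 0.012], [0.5463, -0.0891, 0.012]]
35 45 [[188.7 162. ]]
35 -45 [[320.9 162.1]]
45 9 [[241.6 146.8]]
45 -9 [[268.  146.8]]
```

View pics/w3c.png

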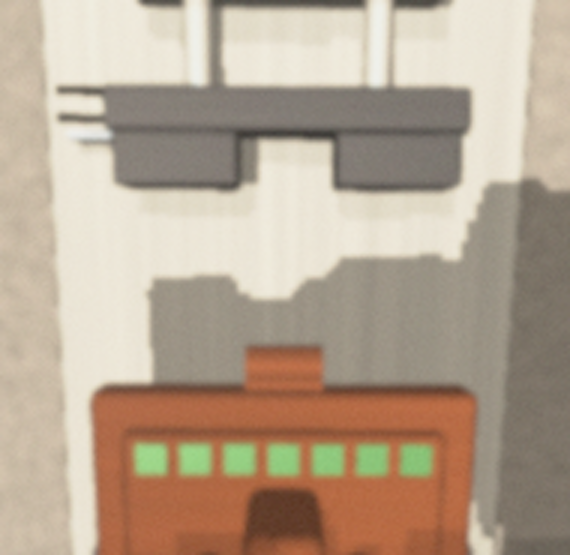

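```bash
python3 - <<'E'
from h import *
im=dict(np.load("w3.npz"))
P=w(im,[[199,92],[240,92],[271.7,92],[313.3,92]],.040);print(P.round(4).tolist(),P.mean(0),np.arctan2(-(P[0]-P[3])[0],(P[0]-P[3])[1]))
print("lines/pointer",w(im,[[188,60],[188,69]],.012).round(4).tolist(),w(im,[[188,74.5]],.02).round(4).tolist())
# plate side edges by gradient
g=cv2.cvtColor(im["color"],cv2.COLOR_BGR2HSV)[...,1].astype(float);g=cv2.GaussianBlur(g,(5,5),0)
for lo,hi,sg,rs in((165,190,-1,range(10,150,3)),(322,350,1,range(10,86,3))):
    d=np.gradient(g,axis=1)*sg
    p=w(im,[[lo+np.argmax(d[r,lo:hi]),r] for r in rs],.012)
    k=cv2.fitLine(p[:,:2].astype(np.float32),cv2.DIST_HUBER,0,1e-4,1e-4).ravel();print("edge yaw",np.arctan(k[1]/k[0]),"y at x=.54",k[3]+(0.54-k[2])*k[1]/k[0])
E
```

```text
[[0.5438, 0.0323, 0.04], [0.5431, -0.0028, 0.04], [0.5425, -0.0298, 0.04], [0.5418, -0.0653, 0.04]] [ 0.54279749 -0.01641749  0.04      ] -0.019946600225035544
lines/pointer [[0.5735, 0.0454, 0.012], [0.5657, 0.046, 0.012]] [[0.5601, 0.0447, 0.02]]
edge yaw -0.024821198 y at x=.54 0.058090508
edge yaw -0.023387168 y at x=.54 -0.08890073
```

jog_arm([
  {"tx": 6,"ty": 0.3,"tz": 12,"wx": 0,"wy": 0,"wz": 0.002,"gripper": 0},
  {"tx": 14,"ty": 0.7,"tz": 32,"wx": 0,"wy": 0,"wz": 0.004,"gripper": 0},
  {"tx": 20,"ty": 0.7,"tz": 52,"wx": 0,"wy": 0,"wz": 0.004,"gripper": 0},
  {"tx": 20,"ty": 0.7,"tz": 66,"wx": 0,"wy": 0,"wz": 0.004,"gripper": 0},
  {"tx": 20,"ty": 0.7,"tz": 73,"wx": 0,"wy": 0,"wz": 0.004,"gripper": 0},
])

```text
time: 7.2
position: [0.4777, -0.0152, 0.0421]
tool_rot: [-3.141, 0.04, 0.005]
ft_force: [-0.7, 0.4, -3.9]
grip_width: 0.178
grip_force: 40.0
```

jog_arm([
  {"tx": 0,"ty": 0,"tz": 1,"wx": 0,"wy": 0,"wz": 0,"gripper": 0},
  {"tx": 0,"ty": 0,"tz": 2,"wx": 0,"wy": 0,"wz": 0,"gripper": 0},
  {"tx": 0,"ty": 0,"tz": 3,"wx": 0,"wy": 0,"wz": 0,"gripper": 0},
  {"tx": 0,"ty": 0,"tz": 3.5,"wx": 0,"wy": 0,"wz": 0,"gripper": 0},
  {"tx": 0,"ty": 0,"tz": 3.5,"wx": 0,"wy": 0,"wz": 0,"gripper": 0},
])

```text
time: 7.62
position: [0.4796, -0.0159, 0.0414]
tool_rot: [3.141, -0.041, 0.002]
ft_force: [-0.3, 0.5, -3.6]
grip_width: 0.168
grip_force: 40.0
```

jog_arm([
  {"tx": 0,"ty": -0.5,"tz": 0.5,"wx": 0,"wy": 0,"wz": 0,"gripper": 0},
  {"tx": 0,"ty": -0.5,"tz": 1,"wx": 0,"wy": 0,"wz": 0,"gripper": 0},
  {"tx": 0,"ty": -0.5,"tz": 1.5,"wx": 0,"wy": 0,"wz": 0,"gripper": 0},
  {"tx": 0,"ty": -0.5,"tz": 1.5,"wx": 0,"wy": 0,"wz": 0,"gripper": 0},
  {"tx": 0,"ty": -0.5,"tz": 1.5,"wx": 0,"wy": 0,"wz": 0,"gripper": 0},
])

```text
time: 8.03
position: [0.4791, -0.0153, 0.0393]
tool_rot: [3.141, -0.041, 0.0]
ft_force: [0.1, -1.0, -3.3]
grip_width: 0.177
grip_force: 40.0
```

jog_arm([
  {"tx": 0,"ty": 0,"tz": 0.4,"wx": 0,"wy": 0,"wz": 0,"gripper": 0},
  {"tx": 0,"ty": 0,"tz": 0.8,"wx": 0,"wy": 0,"wz": 0,"gripper": 0},
  {"tx": 0,"ty": 0,"tz": 1,"wx": 0,"wy": 0,"wz": 0,"gripper": 0},
  {"tx": 0,"ty": 0,"tz": 1,"wx": 0,"wy": 0,"wz": 0,"gripper": 0},
  {"tx": 0,"ty": 0,"tz": 1,"wx": 0,"wy": 0,"wz": 0,"gripper": 0},
])

```text
time: 8.45
position: [0.4791, -0.0154, 0.0392]
tool_rot: [3.141, -0.041, -0.0]
ft_force: [-3.3, 0.4, 6.3]
grip_width: 0.174
grip_force: 40.0
```

jog_arm([
  {"tx": 0,"ty": 0,"tz": -0.5,"wx": 0,"wy": 0,"wz": 0,"gripper": 0},
  {"tx": 5,"ty": 0,"tz": -0.5,"wx": 0,"wy": 0,"wz": 0,"gripper": 0},
  {"tx": 10,"ty": 0,"tz": -0.5,"wx": 0,"wy": 0,"wz": 0,"gripper": 0},
  {"tx": 15,"ty": 0,"tz": -0.5,"wx": 0,"wy": 0,"wz": 0,"gripper": 0},
  {"tx": 19,"ty": 0,"tz": -0.5,"wx": 0,"wy": 0,"wz": 0,"gripper": 0},
])

```text
time: 8.87
position: [0.4972, -0.0159, 0.0392]
tool_rot: [3.141, -0.041, -0.004]
ft_force: [-7.1, 0.0, 9.0]
grip_width: 0.168
grip_force: 40.0
```

```bash
python3 - <<'E'
from h import *
im=vision.get_image("wrist");np.savez("w4.npz",**im);st()
cv2.imwrite("pics/w4c.png",cv2.resize(im["color"][0:250,130:380],None,fx=2.4,fy=2.4,interpolation=cv2.INTER_CUBIC))
E
```

```text
t 8.9167 p [ 0.4983 -0.0159  0.0392] 
 [[ 9.997e-01 -2.630e-02 -9.000e-04]
 [-2.630e-02 -9.997e-01 -3.000e-04]
 [-9.000e-04  3.000e-04 -1.000e+00]] 
F [-4.78 -0.13  4.82] w 0.17570575740081418 39.985029101371765
```

View pics/w4c.png

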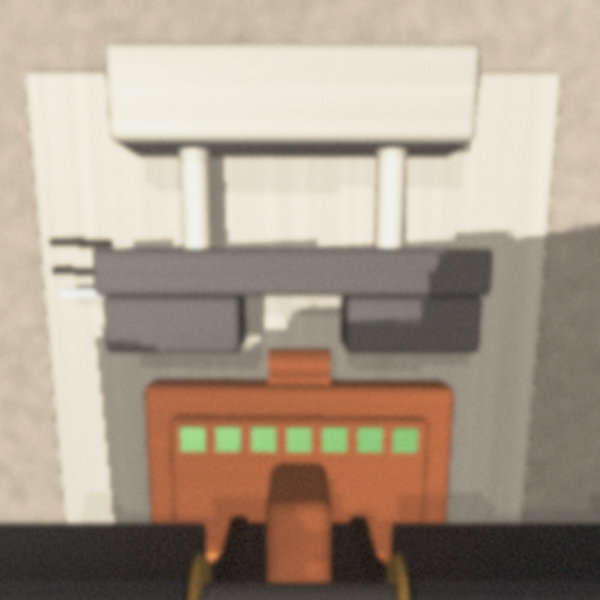

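```bash
python3 - <<'E'
from h import *
im=dict(np.load("w4.npz"));f=lambda a:np.array(a)/2.4+[130,0]
print("skirt",w(im,f([[148,384],[452,384]]),.028).round(4).tolist())
print("lugs",w(im,f([[106,351],[240,351],[345,351],[479,351]]),.040).round(4).tolist())
print("knuckle",w(im,f([[269,350],[331,350]]),.022).round(4).tolist())
print("lines",w(im,f([[80,241],[80,270]]),.012).round(4).tolist(),"ptr",[w(im,f([[80,293]]),z).round(4).tolist() for z in (.012,.02,.03)])
E
```

```text
skirt [[0.5347, 0.0255, 0.028], [0.5324, -0.0607, 0.028]]
lugs [[0.5458, 0.0332, 0.04], [0.5448, -0.0021, 0.04], [0.5441, -0.0297, 0.04], [0.5431, -0.0649, 0.04]]
knuckle [[0.5426, -0.0089, 0.022], [0.5422, -0.0268, 0.022]]
lines [[0.5745, 0.0452, 0.012], [0.5663, 0.0461, 0.012]] ptr [[[0.5598, 0.0468, 0.012]], [[0.5601, 0.0444, 0.02]], [[0.5605, 0.0414, 0.03]]]
```

jog_arm([
  {"tx": 0,"ty": -1,"tz": -0.5,"wx": 0,"wy": 0,"wz": 0,"gripper": 0},
  {"tx": 0,"ty": -1.9,"tz": -0.5,"wx": 0,"wy": 0,"wz": 0,"gripper": 0},
  {"tx": 3,"ty": -1.9,"tz": -0.5,"wx": 0,"wy": 0,"wz": 0,"gripper": 0},
  {"tx": 6,"ty": -1.9,"tz": -0.5,"wx": 0,"wy": 0,"wz": 0,"gripper": 0},
  {"tx": 9,"ty": -1.9,"tz": -0.5,"wx": 0,"wy": 0,"wz": 0,"gripper": 0},
])

```text
time: 9.33
position: [0.5061, -0.014, 0.0393]
tool_rot: [3.141, -0.041, -0.004]
ft_force: [-3.6, 0.6, 4.4]
grip_width: 0.172
grip_force: 40.0
```

jog_arm([
  {"tx": 2,"ty": 0,"tz": 0,"wx": 0,"wy": 0,"wz": 0,"gripper": 0},
  {"tx": 4,"ty": 0,"tz": 0,"wx": 0,"wy": 0,"wz": 0,"gripper": 0},
  {"tx": 6,"ty": 0,"tz": 0,"wx": 0,"wy": 0,"wz": 0,"gripper": 0},
  {"tx": 8,"ty": 0,"tz": 0,"wx": 0,"wy": 0,"wz": 0,"gripper": 0},
  {"tx": 8,"ty": 0,"tz": 0,"wx": 0,"wy": 0,"wz": 0,"gripper": 0},
])

```text
time: 9.75
position: [0.5118, -0.0142, 0.0396]
tool_rot: [3.14, -0.041, -0.012]
ft_force: [-12.4, 0.9, 14.4]
grip_width: 0.175
grip_force: 40.0
```

```bash
python3 - <<'E'
from h import *
im=vision.get_image("wrist");np.savez("w5.npz",**im);st()
cv2.imwrite("pics/w5c.png",cv2.resize(im["color"][0:250,130:380],None,fx=2.4,fy=2.4,interpolation=cv2.INTER_CUBIC))
E
```

```text
t 9.8 p [ 0.5117 -0.0142  0.0396] 
 [[ 9.996e-01 -2.600e-02 -7.600e-03]
 [-2.600e-02 -9.997e-01 -8.000e-04]
 [-7.500e-03  1.000e-03 -1.000e+00]] 
F [-12.71   0.67  15.16] w 0.17398185888320267 39.997111558914185
```

View pics/w5c.png

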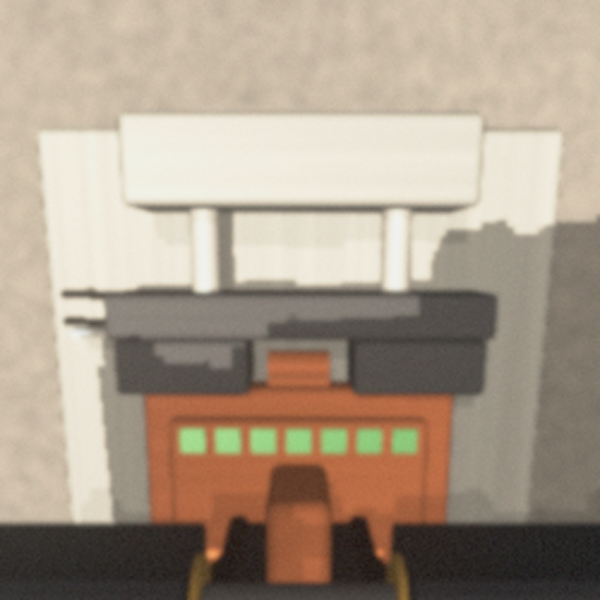

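jog_arm([
  {"tx": 0,"ty": 0,"tz": -0.3,"wx": 0,"wy": 0.004,"wz": 0,"gripper": 0},
  {"tx": 0,"ty": 0,"tz": -0.7,"wx": 0,"wy": 0.008,"wz": 0,"gripper": 0},
  {"tx": 1.5,"ty": 0,"tz": -0.7,"wx": 0,"wy": 0.008,"wz": 0,"gripper": 0},
  {"tx": 3,"ty": 0,"tz": -0.7,"wx": 0,"wy": 0.008,"wz": 0,"gripper": 0},
  {"tx": 3,"ty": 0,"tz": -0.7,"wx": 0,"wy": 0.008,"wz": 0,"gripper": 0},
])

```text
time: 10.22
position: [0.5138, -0.0142, 0.0398]
tool_rot: [3.14, -0.041, -0.002]
ft_force: [-12.8, -0.3, 12.9]
grip_width: 0.178
grip_force: 40.0
```

```bash
python3 - <<'E'
from h import *
st()
E
```

```text
t 10.2167 p [ 0.5138 -0.0142  0.0398] 
 [[ 9.997e-01 -2.600e-02 -1.300e-03]
 [-2.600e-02 -9.997e-01 -9.000e-04]
 [-1.300e-03  9.000e-04 -1.000e+00]] 
F [-12.79  -0.28  12.92] w 0.1783947491996146 39.99692916870117
```

jog_arm([
  {"tx": 0,"ty": 0,"tz": -0.5,"wx": 0,"wy": 0.002,"wz": 0,"gripper": 0},
  {"tx": 1,"ty": 0,"tz": -1,"wx": 0,"wy": 0.004,"wz": 0,"gripper": 0},
  {"tx": 2,"ty": 0,"tz": -1,"wx": 0,"wy": 0.004,"wz": 0,"gripper": 0},
  {"tx": 3,"ty": 0,"tz": -1,"wx": 0,"wy": 0.004,"wz": 0,"gripper": 0},
  {"tx": 3,"ty": 0,"tz": -1,"wx": 0,"wy": 0.004,"wz": 0,"gripper": 0},
])

```text
time: 10.63
position: [0.5159, -0.0143, 0.0401]
tool_rot: [3.141, -0.041, 0.002]
ft_force: [-13.1, -0.5, 11.7]
grip_width: 0.178
grip_force: 40.0
```

```bash
python3 - <<'E'
from h import *
im=vision.get_image("wrist");np.savez("w6.npz",**im);st()
cv2.imwrite("pics/w6c.png",cv2.resize(im["color"][90:230,130:350],None,fx=3.5,fy=3.5,interpolation=cv2.INTER_CUBIC))
E
```

```text
t 10.6833 p [ 0.5159 -0.0143  0.0401] 
 [[ 9.997e-01 -2.590e-02  1.000e-03]
 [-2.590e-02 -9.997e-01 -8.000e-04]
 [ 1.000e-03  8.000e-04 -1.000e+00]] 
F [-13.62  -0.09  10.8 ] w 0.17509900503397935 39.995543360710144
```

View pics/w6c.png

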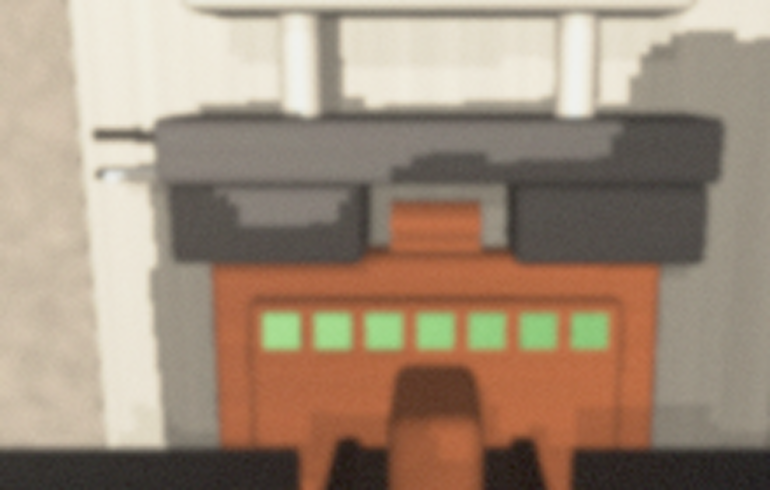

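```bash
cat >cmp.py <<'E'
from h import *
import sys
g=lambda n:cv2.GaussianBlur(cv2.resize(cv2.cvtColor(np.load(n)["color"],cv2.COLOR_BGR2GRAY),None,fx=8,fy=8,interpolation=cv2.INTER_CUBIC),(9,9),0)
A=g("w4.npz")
print(np.load("w4.npz")["fx"])
for n in sys.argv[1:]:
    B=g(n)
    for k,(x0,y0,x1,y1) in {"knuckle":(239,143,271,157),"sqL":(202,176,230,190),"sqR":(280,176,308,190),"knob":(238,186,272,206)}.items():
        T=A[y0*8:y1*8,x0*8:x1*8];p=40
        r=cv2.matchTemplate(B[y0*8-p:y1*8+p,x0*8-p:x1*8+p],T,cv2.TM_CCOEFF_NORMED);_,v,_,l=cv2.minMaxLoc(r)
        print(n,k,(np.array(l)-p)/8,round(v,3))
E
python3 cmp.py w5.npz w6.npz
```

```text
295.3201471101881
w5.npz knuckle [-0.75   0.375] 0.878
w5.npz sqL [-0.125  0.625] 0.995
w5.npz sqR [-0.25   0.375] 0.991
w5.npz knob [-0.125  0.5  ] 0.998
w6.npz knuckle [-0.75   1.625] 0.886
w6.npz sqL [0.  1.5] 0.997
w6.npz sqR [-0.375  1.125] 0.992
w6.npz knob [-0.125  1.25 ] 0.998
```

jog_arm([
  {"tx": 0,"ty": 0,"tz": 0,"wx": 0,"wy": 0,"wz": 0,"gripper": 0},
  {"tx": 0,"ty": 0,"tz": 0,"wx": 0,"wy": 0.005,"wz": 0,"gripper": 0},
  {"tx": 1,"ty": 0,"tz": 0,"wx": 0,"wy": 0.005,"wz": 0,"gripper": 0},
  {"tx": 2.5,"ty": 0,"tz": 0,"wx": 0,"wy": 0.005,"wz": 0,"gripper": 0},
  {"tx": 4,"ty": 0,"tz": 0,"wx": 0,"wy": 0.005,"wz": 0,"gripper": 0},
], grip_force=60)

```text
time: 11.1
position: [0.5185, -0.0144, 0.0402]
tool_rot: [3.14, -0.041, 0.005]
ft_force: [-18.4, 0.0, 17.0]
grip_width: 0.169
grip_force: 60.0
```

```bash
python3 - <<'E'
from h import *
f=lambda a:np.array(a)/3.5+[130,90]
o=dict(np.load("w6.npz"));print("w6 lugs",w(o,f([[180,262],[700,262]]),.04).round(4).tolist(),"ptr",w(o,f([[112,174]]),.02),"line14",w(o,f([[112,134]]),.012))
im=vision.get_image("wrist");np.savez("w7.npz",**im);st()
cv2.imwrite("pics/w7c.png",cv2.resize(im["color"][90:230,130:350],None,fx=3.5,fy=3.5,interpolation=cv2.INTER_CUBIC))
E
python3 cmp.py w7.npz
```

```text
w6 lugs [[0.5523, 0.0316, 0.04], [0.5497, -0.0643, 0.04]] ptr [[0.56679427 0.04858055 0.02      ]] line14 [[0.57417317 0.05018845 0.012     ]]
t 11.15 p [ 0.5187 -0.0144  0.0402] 
 [[ 0.9997 -0.026   0.0033]
 [-0.026  -0.9997 -0.0013]
 [ 0.0033  0.0012 -1.    ]] 
F [-16.29  -0.84  15.32] w 0.17557056482449748 59.99942600727081
295.3201471101881
w7.npz knuckle [-0.875  2.125] 0.893
w7.npz sqL [0.   1.75] 0.997
w7.npz sqR [-0.5    1.625] 0.992
w7.npz knob [-0.125  1.75 ] 0.998
```

View pics/w7c.png

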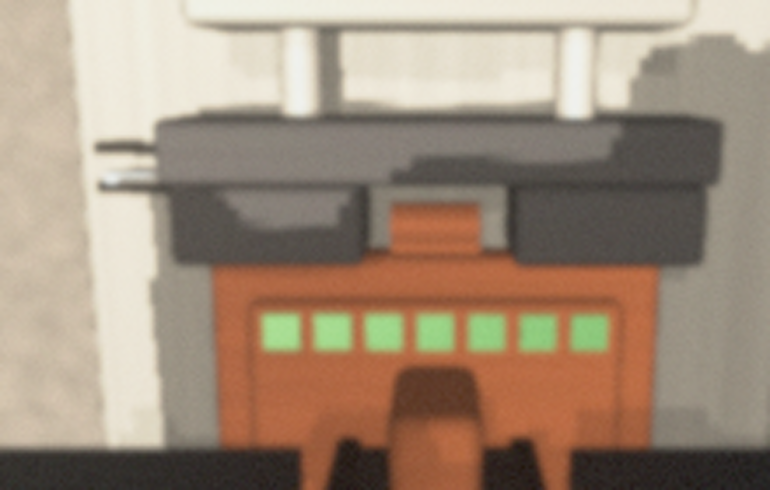

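The wrist crop (w7c) shows the knuckle (390–480, 230) inside the fork gap. The lid edge is square against both lugs at row 262. The pointer (row 178) is just past the near line (187) and short of the far line (148), so travel is about 8 mm. I'll add a little more press.

jog_arm([
  {"tx": 0.5,"ty": 0,"tz": -0.2,"wx": 0,"wy": 0,"wz": 0,"gripper": 0},
  {"tx": 1,"ty": 0,"tz": -0.4,"wx": 0,"wy": 0,"wz": 0,"gripper": 0},
  {"tx": 1.8,"ty": 0,"tz": -0.4,"wx": 0,"wy": 0,"wz": 0,"gripper": 0},
  {"tx": 1.8,"ty": 0,"tz": -0.4,"wx": 0,"wy": 0,"wz": 0,"gripper": 0},
  {"tx": 1.8,"ty": 0,"tz": -0.4,"wx": 0,"wy": 0,"wz": 0,"gripper": 0},
], grip_force=60)

```text
time: 11.57
position: [0.5198, -0.0144, 0.0404]
tool_rot: [3.14, -0.041, 0.004]
ft_force: [-17.1, 1.0, 14.8]
grip_width: 0.168
grip_force: 60.0
```

```bash
python3 - <<'E'
from h import *
im=vision.get_image("wrist");np.savez("w8.npz",**im);st()
for n in("w7.npz","w8.npz"):
    i=dict(np.load(n));p=i["color"][:,160:171].mean((1,2));print(n,dict(zip(range(128,148),p[128:148].round().astype(int).tolist())))
    c=i["color"][:,185:225].mean((1,2));r=160+np.argmin(-np.abs(np.diff(i["color"][160:172,185:225].astype(float)[...,2].mean(1))))
    print("lug edge row",r+1,"x:",w(i,[[205,r+.5]],.04)[0,0].round(4),w(i,[[310,r+.5]],.04)[0,0].round(4), "tab", [w(i,[[165,q]],.012)[0,0].round(4) for q in(130,135,140)])
E
python3 cmp.py w8.npz
```

```text
t 11.6167 p [ 0.5198 -0.0144  0.0404] 
 [[ 0.9997 -0.0259  0.0023]
 [-0.0259 -0.9997 -0.0013]
 [ 0.0023  0.0012 -1.    ]] 
F [-18.35   0.13  14.65] w 0.17103214512189405 59.99938488006592
w7.npz {128: 224, 129: 199, 130: 150, 131: 107, 132: 103, 133: 146, 134: 196, 135: 221, 136: 224, 137: 214, 138: 201, 139: 209, 140: 211, 141: 189, 142: 147, 143: 114, 144: 136, 145: 189, 146: 218, 147: 227}
lug edge row 166 x: 0.554 0.5522 tab [np.float64(0.5756), np.float64(0.572), np.float64(0.5684)]
w8.npz {128: 230, 129: 229, 130: 223, 131: 198, 132: 149, 133: 108, 134: 101, 135: 138, 136: 180, 137: 192, 138: 180, 139: 174, 140: 184, 141: 191, 142: 184, 143: 154, 144: 115, 145: 103, 146: 144, 147: 197}
lug edge row 166 x: 0.5553 0.5535 tab [np.float64(0.5768), np.float64(0.5733), np.float64(0.5697)]
295.3201471101881
w8.npz knuckle [-0.875  2.25 ] 0.899
w8.npz sqL [0. 2.] 0.998
w8.npz sqR [-0.375  1.625] 0.991
w8.npz knob [-0.125  1.75 ] 0.997
```

jog_arm([
  {"tx": 0,"ty": 0,"tz": 0,"wx": 0,"wy": 0,"wz": 0,"gripper": 0},
  {"tx": 0,"ty": 0,"tz": 0,"wx": 0,"wy": 0,"wz": 0,"gripper": 0},
  {"tx": 0,"ty": 0,"tz": 0,"wx": 0,"wy": 0,"wz": 0,"gripper": 0},
  {"tx": 0,"ty": 0,"tz": 0,"wx": 0,"wy": 0,"wz": 0,"gripper": 0},
  {"tx": 0,"ty": 0,"tz": 0,"wx": 0,"wy": 0,"wz": 0,"gripper": 0},
])

```text
time: 12.03
position: [0.5198, -0.0144, 0.0404]
tool_rot: [3.14, -0.041, 0.004]
ft_force: [-17.5, -0.7, 15.3]
grip_width: 0.172
grip_force: 60.0
```

```bash
python3 - <<'E'
from h import *
im=vision.get_image("wrist");st()
p=im["color"][:,160:171].mean((1,2));print(dict(zip(range(130,148),p[130:148].round().astype(int).tolist())))
B=np.load("w8.npz")["color"];print("diff to w8",np.abs(B.astype(int)-im["color"])[90:230].mean())
E
```

```text
t 12.0833 p [ 0.5199 -0.0144  0.0404] 
 [[ 0.9997 -0.026   0.0024]
 [-0.026  -0.9997 -0.0013]
 [ 0.0024  0.0012 -1.    ]] 
F [-18.1    0.29  15.34] w 0.1694381194060264 59.99941170215607
{130: 223, 131: 198, 132: 149, 133: 107, 134: 101, 135: 138, 136: 180, 137: 192, 138: 180, 139: 176, 140: 184, 141: 191, 142: 184, 143: 155, 144: 115, 145: 103, 146: 143, 147: 197}
diff to w8 1.6463634672619047
```

```bash
python3 -c "
from bench import ctrl
print(ctrl.close_job())"
```

```text
the job is handed in; nothing more can be done
None
```

I handed the job in with the lid on the jig plate, its knuckle in the fork gap, the pointer midway between the two dark lines (about 10 mm of travel, so about 10 N on the spring), and the arm still holding it there; wrist force was about 18 N along the push, which I put down to lid-on-plate friction on top of the spring.

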